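# Load a gauge blade in the vice

## Task

Take the blade gauge with the green handle out of the stand and lower its blade straight into the open gap between the jaws of the small vice (the narrow gap, away from the screw), about midway along the jaws, until its collar rests on top of the jaws, so that it can be clamped for measuring. Let go of it there, standing upright, and leave the red and the yellow gauge in the stand.

Things in the scene. Friction and masses are not known exactly. Their poses are not given: they have to be found in the camera images.
- gauge_green_grip (a point): Blade gauge, green handle, upright in a slot of the black stand; 82 mm tall, 0.11 kg. From below: steel blade 5 mm thick (x), 30 wide (y), 26 long; collar 40x40x6 mm; handle 16 mm thick (x), 28 wide (y), 50 high. Point: centre of the handle, 31 mm above the collar's underside, 57 above the blade tip, 67 above the desk as it stands. z up. Grip across x.
- vice_gap (a point): Middle of the mouth of the gap in the small grey fixed vice (165x72x48 mm), level with the jaw tops, 48 mm above the desk. x: across the gap, away from the screw; y: along the jaws; z up. Gap 15 mm wide (x), 46 long (y), 30 deep; jaws do not move. Blade's plane goes along y, either way round; seated, the gauge's handle centre is 31 mm above this point.
- gauge_red_grip (a point): Red-handled gauge, same shape and size as the green one; the point is the centre of its handle. It stays in the stand: a fixed black block 62x224x36 mm with three slots 72 mm apart along the gauges' y (any gauge in any slot), each 2 mm wider than the blade all round; the collars lie on its top.
- gauge_yellow_grip (a point): Yellow-handled gauge, same shape and size as the green one; the point is the centre of its handle. It stays in its slot of the stand.

How it is judged (in metres and radians):
At the end, for the whole second after the job is handed in: Green blade in the vice gap to its collar: handle centre 25-36 mm above the jaw tops, within 10 mm of mid-gap across and 12 mm along, within 0.2 rad of the jaws, upright within 0.15 rad, at rest. Red and yellow gauges within 20 mm of their start and upright within 0.2 rad (x of gauge_green_grip in the frame of vice_gap between -0.01 and 0.01 m and y of gauge_green_grip in the frame of vice_gap between -0.012 and 0.012 m and z of gauge_green_grip in the frame of vice_gap between 0.025 and 0.036 m and angle between the x axis of gauge_green_grip and the x axis of vice_gap, either way round below 0.2 rad and angle between gauge_green_grip's own z axis and vertical below 0.15 rad and linear speed of gauge_green below 0.02 m/s and distance of each of gauge_red_grip, gauge_yellow_grip from where it was at the start of the episode below 0.02 m and angle between each of gauge_red_grip, gauge_yellow_grip's own z axis and vertical below 0.2 rad); the robot touches nothing.
It also fails if it takes over 32 s, if anything falls off the work surface, if the arm or the gripper's body presses on something with over 40 N, if the wrist force passes 120 N, or if a joint passes its speed limit or range.

## Robot

A 6-joint arm with a two-finger parallel gripper is mounted at the origin on a cart in front of the work surface, level with it; the furniture and walls round the work are solid. World frame = base frame: x ahead of the robot, y to its left, z up, the work surface at z = 0. Lengths are in m, angles in degrees, forces in N, time in s.
With the tool pointing down it reaches from about 0.35 to 0.875 m from the base axis. Payload 4.2 kg.
Tool frame: the origin (TCP) lies at the very end of the fingers, on their centre line; the grasp point (between the pads) lies r.pinch_z behind it (r.pinch_z is the distance from the TCP to the grasp point, in m); y points along the fingers, z is the direction in which the jaws open and shut, and the axes are right-handed (so a half turn about y gives the same grasp; the last joint's range is limited). The gripper opens to 87 mm and grips with 3 to 60 N. Pads are 19 mm wide; open, the fingers measure 117 mm over their backs; the gripper's body (75 mm by 190 mm) begins 51 mm behind the grasp point.
Start: joints at [-56.517, 22.042, 0.453, 0, -68.411, -14.817], TCP at [0.2, -0.592, 0.223] pointing down, gripper open.
Joint ranges: [-179.83, 179.83], [-69.29, 118.12], [-61.27, 80.66], [-181.25, 117.63], [-171.15, -9.14], [-177.46, 177.46]. Speed limits (degrees/s): [159.86, 159.86, 180, 180, 180, 180].

## Interface

Orientations are given as a 3x3 rotation matrix whose columns are the frame's x, y, z axes.
In Python, from station import sense, capture, camera_params, r gives the robot as it stands.
- The arm moves only by the tool move_arm, never from a script. Its argument "increments" is text: rows parted by semicolons, each of 7 numbers parted by spaces: the closure, from -1 (fully open) to 1 (shut), so that 0 is half open, then the shift along the tool's x, y, z in m, then the turn, a rotation vector about the tool's x, y, z in rad. In form: hand x y z wx wy wz; .... A call has 1 to 8 rows; each row is the pose to reach, as a shift and turn from the pose commanded when the call began, along the tool's axes at that moment; what a row does not reach only later rows make up. A row lasts 1/10 s, in which the tool goes at most 50 mm and 8.59 degrees, less where a joint would pass 70% of its speed; a pose out of reach is approached as far as the arm can. A call with a gripper value outside its range is refused whole. The fingers move at their own pace and stop on an object; the grip force is fixed at half the most. Time passes only in rows, so rows that repeat a pose let the fingers close. It gives the time, the measured TCP pose, the force and the opening at its end, in the units of the state.
- sense(): the state, without advancing time (a new reading comes with each control period).
- capture(name): name is "side" or "top" or "wrist"; returns (picture, depth): 420x560x3 uint8, red, green, blue; 420x560 float32, m along the optical axis (not along the pixel's ray), 0 where there is no reading.
- camera_params(name): a dict with "fx", "fy", "cx", "cy" (pixels), "xyz" and "orientation" of the camera in the world. Camera axes: x right, y down, z forward; pixel columns grow to the right and rows downward; lengths in m; the calibration is good to about 2 mm. A picture is of the moment at which its call begins: read the wrist's pose just before it. camera_params takes no time and is no camera call; for the wrist camera it gives the pose at the moment of the call.
- r.finish_job(): hands the job in, once; it reports no verdict.
The state is a dict: "time_s": time; "joints": joint angles; "joint_velocities": joint speeds; "effort": joint torques, N m; "tcp_pos": TCP position; "ee_rot": TCP orientation; "wrist_force": force on the tool from outside, world axes, zero at the start; "moment": the same for the moment, N m; "gripper_width": opening from 0.0 (shut) to 1.0 (fully open).
Only numpy, scipy, OpenCV 4.12 (cv2) and the standard library are available. Lean on these libraries where they do the work, as an engineer would, in place of code of your own. Each camera call takes 0.05 s, during which the arm holds its last target.

## Working session

There is one attempt and no reset: what is moved stays moved. The work goes in short steps, Python scripts to look and compute and a tool call to move; the robot and the scene stay as the last step left them, time stands still between calls to the robot, and variables do not carry over. Pictures are saved under pics/ and viewed, and the job is handed in when it is done.

Besides the shell and the picture viewer there is one more tool, called after "Emit:" as name(argument=value, ...) on one line, values as JSON. move_arm: Moves the arm, as the interface text tells. Its arguments: {"type":"object","properties":{"increments":{"type":"string"}},"required":["increments"]}

```bash
mkdir -p pics
cat > h.py <<'E'
import numpy as np, cv2
from station import sense, capture, camera_params, r
def snap(n,f):
    p=camera_params(n); im,d=capture(n)
    cv2.imwrite('pics/'+f+'.png',im[:,:,::-1]); np.savez('pics/'+f+'.npz',im=im,d=d,**{k:np.array(v) for k,v in p.items()})
    return im,d,p
def cloud(d,p):
    v,u=np.mgrid[:d.shape[0],:d.shape[1]]
    c=np.stack([(u-p['cx'])/p['fx']*d,(v-p['cy'])/p['fy']*d,d],-1)
    return c@np.array(p['orientation']).T+np.array(p['xyz'])
E
python3 - <<'E'
from h import *
for n in ['side','top']:
    im,d,p=snap(n,n+'0'); print(n,p)
print(sense()); print(r.pinch_z)
E
```

```text
side {'fx': 379.3146520632914, 'fy': 379.3146520632914, 'cx': 286.0549775165781, 'cy': 207.87220105560317, 'xyz': array([0.51554279, 0.55029704, 0.52693774]), 'orientation': array([[-0.99949474, -0.02859012,  0.01388764],
       [-0.02631519,  0.49928736, -0.86603674],
       [ 0.01782617, -0.86596463, -0.49978745]])}
top {'fx': 534.5992740152765, 'fy': 534.5992740152765, 'cx': 276.21926750192665, 'cy': 213.84017733096186, 'xyz': array([ 0.44254722, -0.183489  ,  0.97315244]), 'orientation': array([[ 0.0111857 , -0.99670615,  0.08032268],
       [-0.99921093, -0.01420295, -0.03709159],
       [ 0.03811023, -0.07984441, -0.99607855]])}
{'time_s': 0.1, 'joints': array([-5.65156049e+01,  2.20869534e+01,  3.87823447e-01, -2.62027223e-02,
       -6.84121147e+01, -1.48176372e+01]), 'joint_velocities': array([-0.02554281, -0.06216924,  0.17867292,  0.14883114, -0.04910466,
        0.02719225]), 'effort': array([-3.35907225e-04, -3.91689491e+01,  1.87933284e+01,  4.23185661e+00,
        1.34495145e-02, -7.06687410e-05]), 'tcp_pos': array([ 0.19989607, -0.59159756,  0.22156188]), 'ee_rot': array([[ 9.47450076e-01, -7.16502236e-04, -3.19902862e-01],
       [ 3.19903653e-01,  1.85393320e-03,  9.47448266e-01],
       [-8.57702650e-05, -9.99998025e-01,  1.98572083e-03]]), 'wrist_force': array([ 0.16692956,  0.18257739, -0.0491675 ]), 'moment': array([ 0.00056175, -0.03869872,  0.00336858]), 'gripper_width': 0.9990885037756493}
0.0187
```

View pics/side0.png

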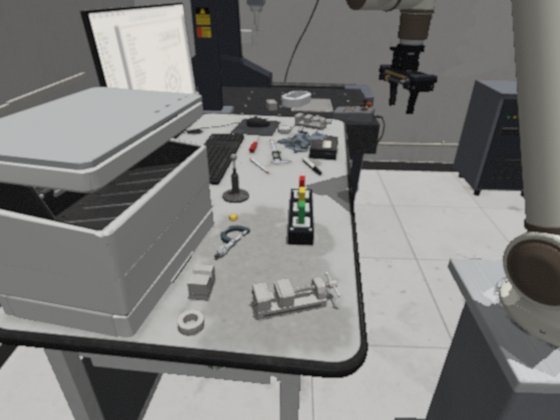

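View pics/top0.png

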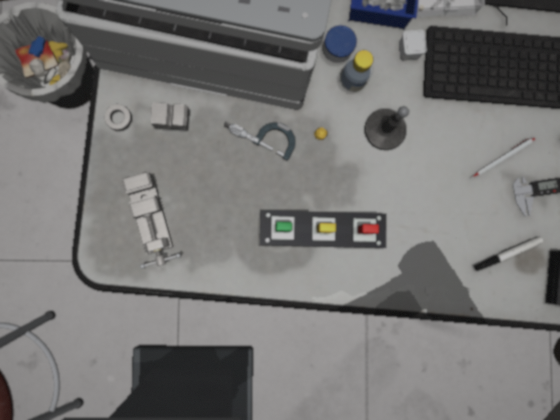

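The top view shows the stand near (322,228), with the green gauge at (283,227), yellow at (326,228) and red at (369,229). The vice runs from (137,183) to its screw at (160,260). Next I'll zoom in and measure.

Run:
```python
import numpy as np,cv2
from h import cloud
z=np.load('pics/top0.npz');im,d=z['im'],z['d'];P=cloud(d,z)
a=cv2.resize(im[160:280,100:220],(600,600),interpolation=cv2.INTER_CUBIC);cv2.imwrite('pics/tv.png',a[:,:,::-1])
h=P[160:280,100:220,2]; b=cv2.applyColorMap(np.uint8(np.clip(h/0.08*255,0,255)),cv2.COLORMAP_JET)
cv2.imwrite('pics/tvd.png',cv2.resize(b,(600,600),interpolation=cv2.INTER_NEAREST))
def ray(uv,zz):
    uv=np.asarray(uv,float); c=np.stack([(uv[:,0]-z['cx'])/z['fx'],(uv[:,1]-z['cy'])/z['fy'],np.ones(len(uv))],-1)@z['orientation'].T
    return z['xyz']+c*((zz-z['xyz'][2])/c[:,2])[:,None]
hsv=cv2.cvtColor(im,cv2.COLOR_RGB2HSV); roi=np.zeros(d.shape,bool);roi[205:255,255:390]=1
for n,lo,hi in [('g',45,85),('y',22,38),('r',-1,8)]:
    m=(hsv[...,0]>=lo)&(hsv[...,0]<=hi)&(hsv[...,1]>120)&roi
    if n=='r': m|=(hsv[...,0]>170)&(hsv[...,1]>120)&roi
    zs=P[m][:,2]; print(n,m.sum(),'z',np.percentile(zs,[5,50,95]))
    t=m&(P[...,2]>np.percentile(zs,95)-0.012)
    print(' top pts',t.sum(), P[t].mean(0), P[t].min(0),P[t].max(0))
    ct=max(cv2.findContours(t.astype(np.uint8),0,2)[0],key=len); rr=cv2.minAreaRect(ct); bx=ray(cv2.boxPoints(rr),0.092);print(' ',rr,np.round(bx[:,:2],4).tolist())
# stand: black
m=((P[...,2]>0.027)&(P[...,2]<0.042)&roi)
ct=cv2.findContours((hsv[...,2]<70).astype(np.uint8)*roi,0,2)[0]; c=max(ct,key=cv2.contourArea); rr=cv2.minAreaRect(c)
b=ray(cv2.boxPoints(rr),0.036)[:,:2];print('stand',rr,np.round(b,4).tolist(),b.mean(0),np.linalg.norm(np.diff(b,axis=0),axis=1))
```

```text
g 101 z [0.09036751 0.0928117  0.09525167]
 top pts 101 [ 0.49324198 -0.2285221   0.09278819] [ 0.48701998 -0.23927196  0.0889262 ] [ 0.49864909 -0.21774936  0.09622417]
  ((283.5, 226.5), (7.0, 13.0), 90.0) [[0.4984, -0.2178], [0.4987, -0.2393], [0.4871, -0.2394], [0.4869, -0.2179]]
y 149 z [0.08834697 0.09251717 0.09539619]
 top pts 142 [ 0.49235163 -0.29962219  0.09885925] [ 0.44254722 -0.31424647  0.08812548] [ 0.49968974 -0.183489    0.97315244]
  ((327.0, 227.0), (8.0, 16.0), 90.0) [[0.4994, -0.2874], [0.4997, -0.3141], [0.4865, -0.3141], [0.4861, -0.2875]]
r 167 z [0.07168183 0.09205881 0.09526155]
 top pts 147 [ 0.49148028 -0.37084598  0.0982825 ] [ 0.44254722 -0.38636283  0.08426445] [ 0.49902686 -0.183489    0.97315244]
  ((369.5, 228.0), (8.0, 17.0), 90.0) [[0.4987, -0.3575], [0.4991, -0.386], [0.4857, -0.3859], [0.4854, -0.3575]]
stand ((326.99945068359375, 228.5294189453125), (114.66423797607422, 34.22871398925781), 1.123302698135376) [[0.4641, -0.2069], [0.5242, -0.2074], [0.5232, -0.4109], [0.4625, -0.4093]] [ 0.49349996 -0.30863065] [0.06016077 0.20346529 0.06064699]
```

View pics/tv.png

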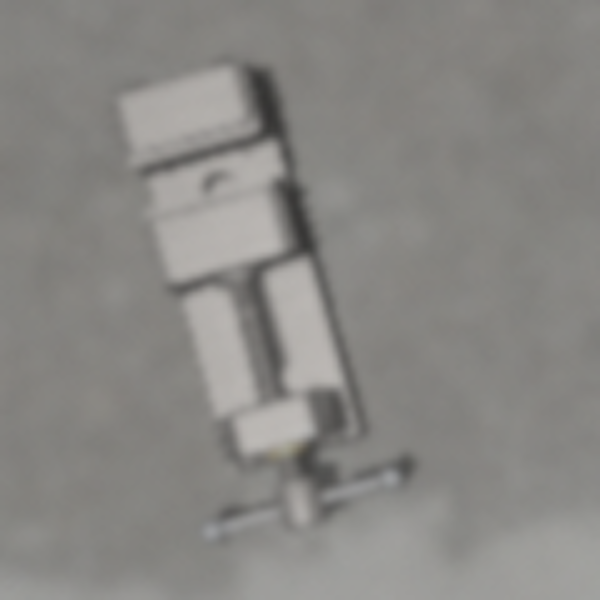

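View pics/tvd.png

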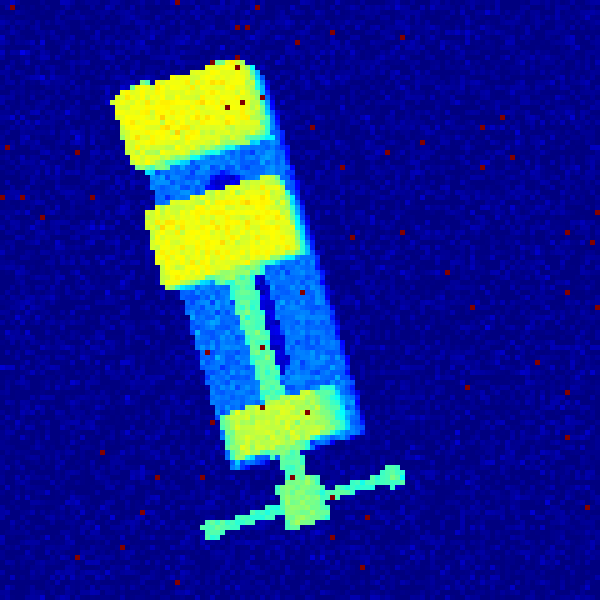

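Run:
```python
import numpy as np,cv2
from h import cloud
z=np.load('pics/top0.npz');im,d=z['im'],z['d'];P=cloud(d,z)
roi=np.zeros(d.shape,bool);roi[165:240,115:170]=1
m=((P[...,2]>0.041)&(P[...,2]<0.056)&roi).astype(np.uint8)
n,l,s,c=cv2.connectedComponentsWithStats(m,connectivity=4)
for i in range(1,n):
    if s[i,4]<100: continue
    q=P[l==i]; rr=cv2.minAreaRect(q[:,:2].astype(np.float32)*1000)
    print(s[i],np.median(q[:,2]),q.mean(0).round(4),rr,cv2.boxPoints(rr).round(1).tolist())
q=P[(d>0)&(P[...,2]>0.11)&(P[...,2]<0.6)]
q=P[40:160,60:330].reshape(-1,3); q=q[(q[:,2]>0.1)&(q[:,2]<.5)]
print('tall: min x',np.percentile(q[:,0],[0,1,5]));
for y in (-.1,-.05,0,.05,.1,.15):
    k=q[abs(q[:,1]-y)<.02]; 
    if len(k):print(y,k[:,0].min(),k[:,2].max())
desk=P[250:280,200:260,2];print('desk',np.median(desk))
```

```text
[122 172  31  22 439] 0.04833034029604133 [0.5685 0.023  0.0482] ((568.5087280273438, 23.88530731201172), (27.82560157775879, 48.38009262084961), 14.898828506469727) [[548.7999877929688, 43.70000076293945], [561.2999877929688, -3.0999999046325684], [588.2000122070312, 4.099999904632568], [575.7000122070312, 50.79999923706055]]
[129 195  31  23 474] 0.048399741820889075 [0.5277 0.0104 0.0481] ((527.0943603515625, 10.790393829345703), (30.49091911315918, 48.28972244262695), 17.6932373046875) [[505.20001220703125, 29.200000762939453], [519.9000244140625, -16.799999237060547], [549.0, -7.599999904632568], [534.2999877929688, 38.400001525878906]]
tall: min x [0.71244039 0.7139037  0.71539706]
-0.1 0.736645504843731 0.2234336840335216
-0.05 0.7455284899889147 0.2235661139335804
0 0.7554086972930718 0.20852146245525816
0.05 0.7650984481243707 0.18295734771523864
0.1 0.7735918576163643 0.1562427853773053
desk 0.000813258179520604
```

Emit:
move_arm(increments="-1 0.294 0.02 0.25 0 -1.234 0; -1 0.294 0.02 0.25 0 -1.234 0; -1 0.294 0.02 0.25 0 -1.234 0; -1 0.294 0.02 0.25 0 -1.234 0; -1 0.294 0.02 0.25 0 -1.234 0; -1 0.294 0.02 0.25 0 -1.234 0; -1 0.294 0.02 0.25 0 -1.234 0; -1 0.294 0.02 0.25 0 -1.234 0")

```text
time_s: 0.9
tcp_pos: [0.3992, -0.2587, 0.2023]
ee_rot: [[0.037, -0.0, -0.999], [0.999, 0.0, 0.037], [0.0, -1.0, 0.0]]
wrist_force: [1.2, -0.2, -0.4]
gripper_width: 1.0
```

Run:
```python
from h import *
s=sense();print(s['time_s'],s['tcp_pos'],s['ee_rot'].round(4).tolist(),s['joints'].round(1),s['joint_velocities'].round(1))
```

```text
0.9 [ 0.39924597 -0.25866582  0.20230635] [[0.0372, -0.0002, -0.9993], [0.9993, 0.0004, 0.0372], [0.0004, -1.0, 0.0002]] [-13.3   8.4 -21.5  -0.  -60.1  11.2] [43.6 -1.1 -4.4  0.4  3.3 41.8]
```

Emit:
move_arm(increments="-1 0 0 0 0 0 0; -1 0 0 0 0 0 0; -1 0 0 0 0 0 0")

```text
time_s: 1.2
tcp_pos: [0.3981, -0.2615, 0.2024]
ee_rot: [[0.046, -0.001, -0.999], [0.999, 0.0, 0.046], [0.0, -1.0, 0.001]]
wrist_force: [-0.3, 0.2, 0.1]
gripper_width: 0.997
```

Emit:
move_arm(increments="-1 0.037 0 -0.0934 0 -0.035 0; -1 0.037 0 -0.0934 0 -0.035 0; -1 0.037 0 -0.0934 0 -0.035 0; -1 0.037 0 -0.0934 0 -0.035 0; -1 0.037 0 -0.0934 0 -0.035 0; -1 0.037 0 -0.0934 0 -0.035 0")

```text
time_s: 1.8
tcp_pos: [0.4923, -0.2292, 0.2027]
ee_rot: [[0.012, -0.0, -1.0], [1.0, 0.0, 0.012], [0.0, -1.0, 0.0]]
wrist_force: [-0.5, 1.0, -0.4]
gripper_width: 1.001
```

Run:
```python
from h import *
s=sense();print(s['time_s'],s['tcp_pos'],s['ee_rot'].round(4).tolist(),s['joints'].round(1))
im,d,p=snap('wrist','w0'); print(p)
P=cloud(d,p); hsv=cv2.cvtColor(im,cv2.COLOR_RGB2HSV)
m=(hsv[...,0]>45)&(hsv[...,0]<85)&(hsv[...,1]>110)&(d>0)
q=P[m]; print(m.sum(),q.mean(0),q.min(0),q.max(0))
t=q[q[:,2]>0.088]; print(len(t),t.mean(0),cv2.minAreaRect(t[:,:2].astype(np.float32)*1000))
```

```text
1.8 [ 0.49229678 -0.22923058  0.2026725 ] [[0.012, -0.0003, -0.9999], [0.9999, 0.0001, 0.012], [0.0001, -1.0, 0.0003]] [ -7.9  15.  -12.9  -0.  -62.2   7.2]
{'fx': 308.3753929066064, 'fy': 308.3753929066064, 'cx': 284.47281288667193, 'cy': 206.55579852070898, 'xyz': array([ 0.49191327, -0.29632357,  0.36439618]), 'orientation': array([[-0.99993814,  0.01101706,  0.0015282 ],
       [ 0.01105256,  0.96883362,  0.24746568],
       [ 0.00124577,  0.24746726, -0.96889545]])}
1442 [ 0.50113597 -0.24261419  0.21036159] [ 0.41190886 -0.26736014  0.03397317] [ 0.57721005 -0.19909576  0.32428914]
1312 [ 0.50202178 -0.2430596   0.22467023] ((494.8829345703125, -236.87655639648438), (59.31587219238281, 165.30908203125), 89.37315368652344)
```

View pics/w0.png

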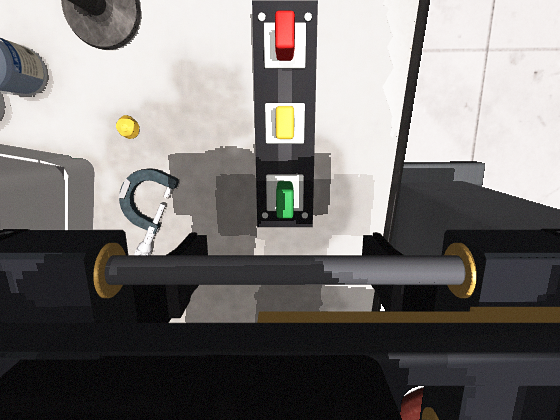

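The wrist view shows the green gauge at (285,199), yellow at (285,122) and red at (285,32), with the stand vertical in the image. I'll measure it with an ROI.

Run:
```python
from h import *
z=np.load('pics/w0.npz');im,d=z['im'],z['d'];P=cloud(d,z);hsv=cv2.cvtColor(im,cv2.COLOR_RGB2HSV)
roi=np.zeros(d.shape,bool);roi[0:226,255:318]=1
for n,lo,hi in [('g',45,85),('y',20,38),('r',-1,9)]:
    m=(hsv[...,0]>=lo)&(hsv[...,0]<=hi)&(hsv[...,1]>110)&roi&(d>0)&(P[...,2]>.03)&(P[...,2]<.12)
    q=P[m]; zt=np.percentile(q[:,2],95); t=q[q[:,2]>0.087]
    print(n,m.sum(),zt,len(t),t.mean(0).round(4),np.percentile(t,[1,99],axis=0).round(4).tolist(),cv2.minAreaRect(t[:,:2].astype(np.float32)*1000))
m=roi&(hsv[...,2]>150)&(hsv[...,1]<50)&(P[...,2]>.036)&(P[...,2]<.05)&(np.mgrid[:420,:560][0]>165)
q=P[m];print('collar',len(q),np.percentile(q,[1,50,99],axis=0).round(4).tolist())
```

```text
g 627 0.09242372652841886 504 [ 0.4924 -0.23    0.0911] [[0.4845, -0.243, 0.0878], [0.5002, -0.2164, 0.093]] ((492.2508239746094, -229.71636962890625), (26.9069881439209, 15.803400039672852), 89.20502471923828)
y 580 0.09271014601365857 577 [ 0.4915 -0.301   0.0913] [[0.4842, -0.3142, 0.0894], [0.4989, -0.2877, 0.0931]] ((491.49346923828125, -300.97674560546875), (26.541118621826172, 14.761493682861328), 89.36859130859375)
r 921 0.09245986323930105 752 [ 0.4908 -0.3724  0.091 ] [[0.4831, -0.3864, 0.0879], [0.4984, -0.3592, 0.0931]] ((490.7425842285156, -373.06854248046875), (28.54338264465332, 15.443927764892578), 89.67863464355469)
collar 359 [[0.4736, -0.2483, 0.04], [0.4821, -0.2431, 0.0416], [0.5105, -0.2133, 0.0436]]
```

Emit:
move_arm(increments="-1 0 0.04 0 0 0 0; -1 0 0.08 0 0 0 0; -1 0 0.11 0 0 0 0; -1 0 0.13 0 0 0 0; -1 0 0.145 0 0 0 0; -1 0 0.152 0 0 0 0; -1 0 0.152 0 0 0 0; -1 0 0.152 0 0 0 0")

```text
time_s: 2.65
tcp_pos: [0.494, -0.2287, 0.0514]
ee_rot: [[0.01, 0.002, -1.0], [1.0, -0.0, 0.01], [-0.0, -1.0, -0.002]]
wrist_force: [-0.1, -0.3, 0.5]
gripper_width: 0.999
```

Emit:
move_arm(increments="1 0 0 0 0 0 0; 1 0 0 0 0 0 0; 1 0 0 0 0 0 0; 1 0 0 0 0 0 0; 1 0 0 0 0 0 0; 1 0 0 0 0 0 0; 1 0 0 0 0 0 0; 1 0 0 0 0 0 0")

```text
time_s: 3.45
tcp_pos: [0.4935, -0.2284, 0.0505]
ee_rot: [[0.01, -0.0, -1.0], [1.0, 0.0, 0.01], [0.0, -1.0, 0.0]]
wrist_force: [-0.2, 0.3, -0.8]
gripper_width: 0.353
```

Emit:
move_arm(increments="1 0 0 0 0 0 0; 1 0 0 0 0 0 0; 1 0 0 0 0 0 0; 1 0 0 0 0 0 0; 1 0 0 0 0 0 0")

```text
time_s: 3.95
tcp_pos: [0.4933, -0.2284, 0.0505]
ee_rot: [[0.01, -0.001, -1.0], [1.0, 0.0, 0.01], [0.0, -1.0, 0.001]]
wrist_force: [-0.4, 0.2, -0.5]
gripper_width: 0.184
```

Emit:
move_arm(increments="1 0 0 0 0 0 0; 1 0 0 0 0 0 0; 1 0 -0.01 0 0 0 0; 1 0 -0.025 0 0 0 0; 1 0 -0.045 0 0 0 0; 1 0 -0.075 0 0 0 0; 1 0 -0.11 0 0 0 0; 1 0 -0.11 0 0 0 0")

```text
time_s: 4.75
tcp_pos: [0.4973, -0.2294, 0.1666]
ee_rot: [[0.009, 0.012, -1.0], [1.0, -0.004, 0.009], [-0.003, -1.0, -0.012]]
wrist_force: [0.8, -0.0, -1.0]
gripper_width: 0.18
```

Run:
```python
from h import *
s=sense();print(s['time_s'],s['tcp_pos'],s['ee_rot'].round(4).tolist(),s['wrist_force'],s['gripper_width'])
im,d,p=snap('wrist','w1')
```

```text
4.75 [ 0.49731124 -0.22942238  0.16659205] [[0.0087, 0.0122, -0.9999], [1.0, -0.0035, 0.0087], [-0.0034, -0.9999, -0.0122]] [ 0.79181406 -0.03237487 -1.0148886 ] 0.17994432318985024
```

View pics/w1.png

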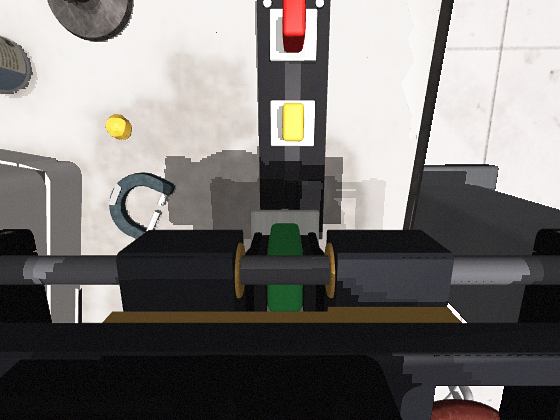

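Emit:
move_arm(increments="1 0.02 -0.01 -0.002 0 0 0; 1 0.06 -0.01 -0.006 0 -0.05 0; 1 0.105 -0.01 -0.01 0 -0.1 0; 1 0.15 -0.01 -0.014 0 -0.15 0; 1 0.195 -0.01 -0.018 0 -0.2 0; 1 0.24 -0.01 -0.022 0 -0.25 0; 1 0.285 -0.01 -0.026 0 -0.298 0; 1 0.315 -0.01 -0.028 0 -0.298 0")

```text
time_s: 5.6
tcp_pos: [0.5242, 0.0889, 0.1696]
ee_rot: [[-0.286, -0.001, -0.958], [0.958, -0.0, -0.286], [0.0, -1.0, 0.001]]
wrist_force: [0.8, 0.0, -0.8]
gripper_width: 0.18
```

Emit:
move_arm(increments="1 0 0 0 0 0 0; 1 0 0 0 0 0 0; 1 0 0 0 0 0 0; 1 0 0 0 0 0 0")

```text
time_s: 6.0
tcp_pos: [0.5244, 0.0852, 0.1703]
ee_rot: [[-0.282, -0.001, -0.959], [0.959, -0.0, -0.282], [-0.0, -1.0, 0.001]]
wrist_force: [-0.1, -0.5, -1.5]
gripper_width: 0.18
```

Run:
```python
from h import *
s=sense();print(s['time_s'],s['tcp_pos'],s['ee_rot'].round(4).tolist(),s['wrist_force'],s['gripper_width'])
im,d,p=snap('wrist','w2');P=cloud(d,p)
b=cv2.applyColorMap(np.uint8(np.clip(P[...,2]/0.08*255,0,255)),cv2.COLORMAP_JET);cv2.imwrite('pics/w2d.png',b)
```

```text
6.0 [0.5243507  0.08516039 0.17025769] [[-0.2824, -0.0008, -0.9593], [0.9593, -0.0003, -0.2824], [-0.0, -1.0, 0.0009]] [-0.0746408  -0.45248901 -1.48442474] 0.17956929433955918
```

View pics/w2.png

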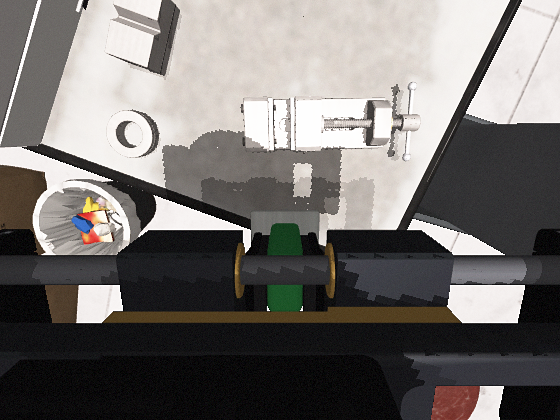

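View pics/w2d.png

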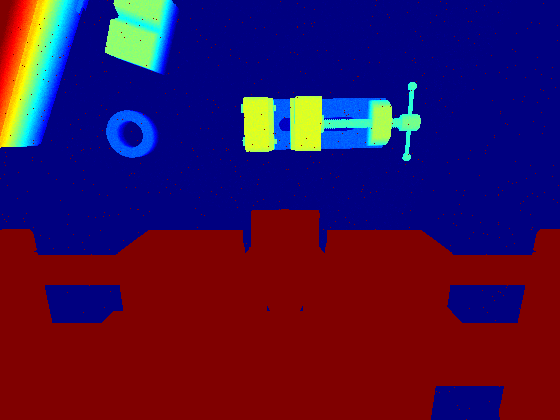

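The jaws sit at columns 243–273 and 292–322, rows 96–151, so the gap is at columns 273–292. It looks nearly aligned with the tool.

Run:
```python
from h import *
z=np.load('pics/w2.npz');d=z['d'];P=cloud(d,z)
m=((P[...,2]>0.043)&(P[...,2]<0.055)).astype(np.uint8);k=np.zeros_like(m);k[90:160,235:330]=1;m*=k
n,l,s,c=cv2.connectedComponentsWithStats(m,connectivity=4)
J=[]
for i in range(1,n):
    if s[i,4]<300: continue
    q=P[l==i]; rr=cv2.minAreaRect(q[:,:2].astype(np.float32)*1000);print(s[i],np.median(q[:,2]),q.mean(0).round(4),rr);J.append((i,q))
# inner edges: left comp right edge per row, right comp left edge per row
L,R=J if J[0][1][:,0].mean()>J[1][1][:,0].mean() else J[::-1]
A=[];B=[]
for v in range(100,148):
    ul=np.where(l[v]==L[0])[0]; ur=np.where(l[v]==R[0])[0]
    if len(ul) and len(ur): A.append(P[v,ul.max()]);B.append(P[v,ur.min()])
A=np.array(A)[:,:2];B=np.array(B)[:,:2]
for e in (A,B):
    vx,vy,x0,y0=cv2.fitLine(e.astype(np.float32),cv2.DIST_HUBER,0,.01,.01).ravel();print('edge',np.degrees(np.arctan2(vy,vx)),x0,y0)
M=(A+B)/2; print('width',np.median(np.linalg.norm(A-B,axis=1)),'mid of rows',M.mean(0),M[0],M[-1])
for zn in ['side']: pass
```

```text
[ 290   96   32   55 1641] 0.047100393849599576 [0.5261 0.0115 0.0468] ((526.2427978515625, 11.936235427856445), (27.43857192993164, 47.51401138305664), 17.588321685791016)
[ 243   97   31   55 1580] 0.04696735317568687 [0.5669 0.0242 0.0467] ((566.7620239257812, 24.73632049560547), (26.23867416381836, 47.48566818237305), 17.180187225341797)
edge -72.32557 0.5543782 0.021652179
edge -73.18482 0.5387896 0.015627922
width 0.016451622297694056 mid of rows [0.54684034 0.01805751] [ 0.55310315 -0.00117669] [0.5407127  0.03782082]
```

Emit:
move_arm(increments="1 -0.02 0 -0.001 0 -0.014 0; 1 -0.045 0 -0.002 0 -0.014 0; 1 -0.065 0.01 -0.0028 0 -0.014 0; 1 -0.07 0.03 -0.0028 0 -0.014 0; 1 -0.07 0.05 -0.0028 0 -0.014 0; 1 -0.07 0.05 -0.0028 0 -0.014 0; 1 -0.07 0.05 -0.0028 0 -0.014 0; 1 -0.07 0.05 -0.0028 0 -0.014 0")

```text
time_s: 6.85
tcp_pos: [0.5482, 0.02, 0.1218]
ee_rot: [[-0.298, 0.002, -0.955], [0.955, 0.0, -0.298], [-0.0, -1.0, -0.002]]
wrist_force: [0.1, 0.0, -1.0]
gripper_width: 0.18
```

Run:
```python
from h import *
s=sense();print(s['time_s'],s['tcp_pos'],s['ee_rot'].round(4).tolist(),s['wrist_force'],s['gripper_width'])
im,d,p=snap('side','s3')
cv2.imwrite('pics/s3c.png',cv2.resize(im[180:330,200:360],None,fx=4,fy=4,interpolation=cv2.INTER_CUBIC)[:,:,::-1])
```

```text
6.85 [0.54816454 0.0200021  0.12183635] [[-0.2975, 0.0024, -0.9547], [0.9547, 0.0003, -0.2975], [-0.0004, -1.0, -0.0024]] [ 0.06410199  0.00579589 -1.00158374] 0.18036629731176243
```

View pics/s3c.png

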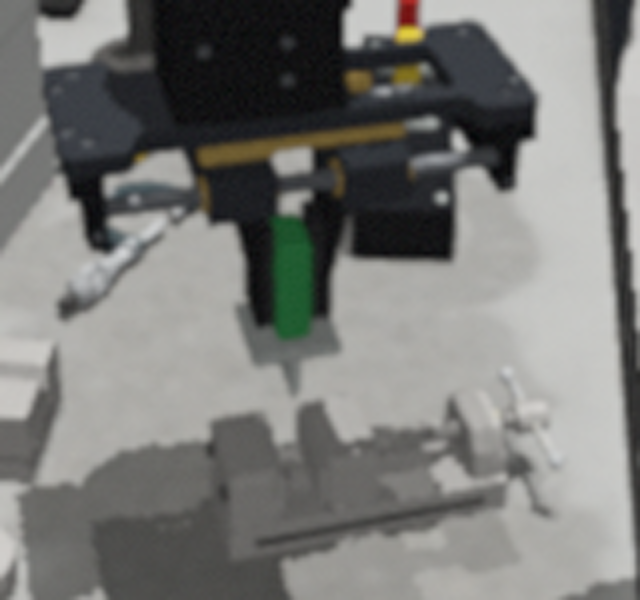

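Emit:
move_arm(increments="1 0 0.01 0 0 0 0; 1 0 0.02 0 0 0 0; 1 0 0.025 0 0 0 0; 1 0 0.025 0 0 0 0; 1 0 0.025 0 0 0 0")

```text
time_s: 7.4
tcp_pos: [0.5473, 0.02, 0.0953]
ee_rot: [[-0.298, -0.0, -0.955], [0.955, -0.0, -0.298], [-0.0, -1.0, 0.0]]
wrist_force: [0.4, 0.1, -0.7]
gripper_width: 0.182
```

Run:
```python
from h import *
s=sense();print(s['time_s'],s['tcp_pos'],s['ee_rot'].round(4).tolist(),s['wrist_force'],s['gripper_width'])
im,d,p=snap('side','s4')
cv2.imwrite('pics/s4c.png',cv2.resize(im[210:310,220:340],None,fx=6,fy=6,interpolation=cv2.INTER_CUBIC)[:,:,::-1])
```

```text
7.4 [0.54729822 0.02001255 0.09532515] [[-0.2976, -0.0004, -0.9547], [0.9547, -0.0003, -0.2976], [-0.0002, -1.0, 0.0004]] [ 0.41039471  0.13708367 -0.67661139] 0.18220032498397723
```

View pics/s4c.png

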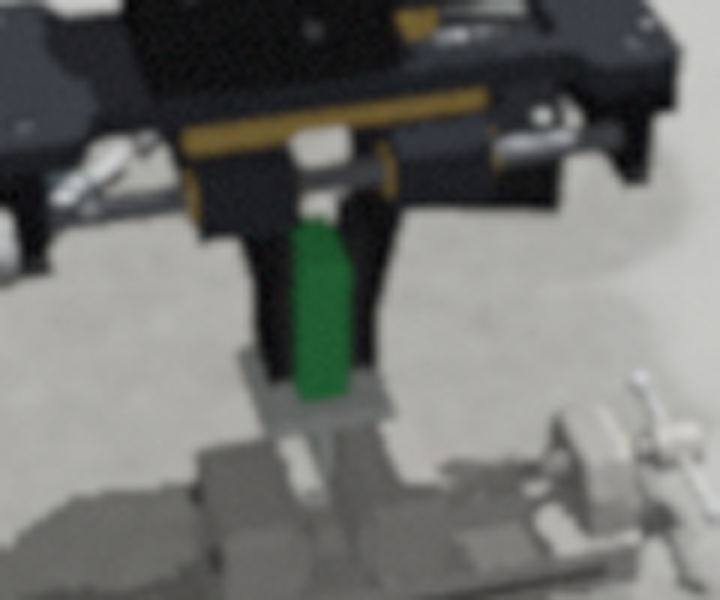

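Run:
```python
from h import *
z=np.load('pics/s4.npz');d=z['d'];im=z['im'];P=cloud(d,z)
h=P[210:310,220:340,2];b=cv2.applyColorMap(np.uint8(np.clip(h/0.12*255,0,255)),cv2.COLORMAP_JET);cv2.imwrite('pics/s4d.png',cv2.resize(b,(720,600),interpolation=cv2.INTER_NEAREST))
# vice frame
a=np.radians(17.2);ex=np.array([np.cos(a),np.sin(a)]);ey=np.array([-ex[1],ex[0]]);c=np.array([.5472,.0177])
Q=P.copy();D=P[...,:2]-c;Q[...,0]=D@ex;Q[...,1]=D@ey
for v in range(278,296,2):
    print(v,[(u,*(Q[v,u]*1000).round().astype(int)) for u in range(256,290,2)])
g=cv2.cvtColor(im,cv2.COLOR_RGB2HSV);m=(g[...,0]>45)&(g[...,0]<85)&(g[...,1]>120)&(d>0);m[:240]=0;m[290:]=0;m[:,:255]=0;m[:,290:]=0
q=Q[m]*1000;print('green',m.sum(),np.percentile(q,[2,50,98],axis=0).round(1).tolist())
```

```text
278 [(256, np.int64(13), np.int64(-88), np.int64(1)), (258, np.int64(8), np.int64(-88), np.int64(1)), (260, np.int64(4), np.int64(-89), np.int64(-1)), (262, np.int64(0), np.int64(-85), np.int64(1)), (264, np.int64(18), np.int64(14), np.int64(87)), (266, np.int64(14), np.int64(15), np.int64(87)), (268, np.int64(11), np.int64(15), np.int64(87)), (270, np.int64(7), np.int64(16), np.int64(86)), (272, np.int64(5), np.int64(20), np.int64(89)), (274, np.int64(1), np.int64(18), np.int64(87)), (276, np.int64(-2), np.int64(22), np.int64(89)), (278, np.int64(-6), np.int64(19), np.int64(86)), (280, np.int64(-10), np.int64(21), np.int64(87)), (282, np.int64(-13), np.int64(21), np.int64(86)), (284, np.int64(-16), np.int64(23), np.int64(87)), (286, np.int64(-49), np.int64(-74), np.int64(0)), (288, np.int64(-36), np.int64(-19), np.int64(48))]
280 [(256, np.int64(14), np.int64(-82), np.int64(1)), (258, np.int64(10), np.int64(-83), np.int64(0)), (260, np.int64(6), np.int64(-81), np.int64(1)), (262, np.int64(2), np.int64(-78), np.int64(3)), (264, np.int64(19), np.int64(18), np.int64(86)), (266, np.int6
[... 5837 characters left out ...]
4(18), np.int64(11), np.int64(47)), (266, np.int64(14), np.int64(12), np.int64(47)), (268, np.int64(11), np.int64(15), np.int64(49)), (270, np.int64(7), np.int64(14), np.int64(47)), (272, np.int64(-4), np.int64(-15), np.int64(19)), (274, np.int64(-8), np.int64(-14), np.int64(18)), (276, np.int64(-9), np.int64(-5), np.int64(26)), (278, np.int64(-9), np.int64(10), np.int64(40)), (280, np.int64(-11), np.int64(18), np.int64(47)), (282, np.int64(-14), np.int64(21), np.int64(48)), (284, np.int64(-18), np.int64(21), np.int64(47)), (286, np.int64(-21), np.int64(22), np.int64(48)), (288, np.int64(-25), np.int64(21), np.int64(46))]
green 262 [[-7.5, -2.3, 92.3], [0.8, 14.4, 121.8], [8.1, 16.8, 138.7]]
```

View pics/s4d.png

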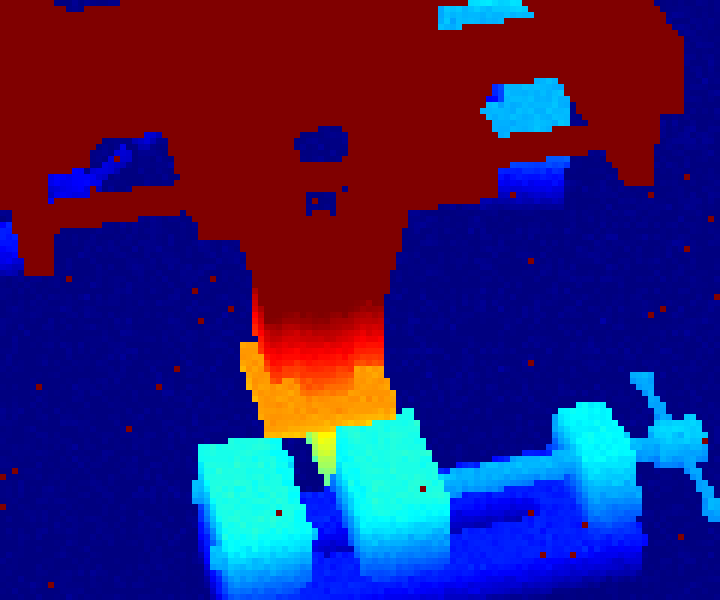

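The side depth shows the blade clear of both jaws and about 1 mm off mid-gap. I'll lower it.

Emit:
move_arm(increments="1 -0.001 0 0.001 0 0 0; 1 -0.001 0.007 0.001 0 0 0; 1 -0.001 0.014 0.001 0 0 0; 1 -0.001 0.02 0.001 0 0 0; 1 -0.001 0.026 0.001 0 0 0; 1 -0.001 0.03 0.001 0 0 0; 1 -0.001 0.03 0.001 0 0 0; 1 -0.001 0.03 0.001 0 0 0")

```text
time_s: 8.25
tcp_pos: [0.5467, 0.0187, 0.0655]
ee_rot: [[-0.298, 0.0, -0.955], [0.955, -0.0, -0.298], [-0.0, -1.0, 0.0]]
wrist_force: [-0.9, -0.3, -1.5]
gripper_width: 0.183
```

Emit:
move_arm(increments="1 0 0.001 0 0 0 0; 1 0 0.002 0 0 0 0; 1 0 0.002 0 0 0 0")

```text
time_s: 8.55
tcp_pos: [0.5466, 0.0188, 0.0636]
ee_rot: [[-0.297, 0.0, -0.955], [0.955, 0.0, -0.297], [0.0, -1.0, -0.0]]
wrist_force: [0.5, 0.9, -1.5]
gripper_width: 0.182
```

No contact yet. The lateral forces stay small, so I'll creep down.

Emit:
move_arm(increments="1 0 0.001 0 0 0 0; 1 0 0.0015 0 0 0 0; 1 0 0.0015 0 0 0 0")

```text
time_s: 8.85
tcp_pos: [0.5467, 0.0188, 0.0624]
ee_rot: [[-0.298, 0.0, -0.955], [0.955, -0.0, -0.298], [-0.0, -1.0, -0.0]]
wrist_force: [-0.4, 0.7, 1.5]
gripper_width: 0.182
```

The force has turned upward, so the collar is on the jaws. I'll release slowly and then retreat.

Emit:
move_arm(increments="0 0 0 0 0 0 0; -0.5 0 0 0 0 0 0; -1 0 0 0 0 0 0; -1 0 0 0 0 0 0; -1 0 0 0 0 0 0; -1 0 0 0 0 0 0; -1 0 0 0 0 0 0; -1 0 0 0 0 0 0")

```text
time_s: 9.65
tcp_pos: [0.5466, 0.0187, 0.062]
ee_rot: [[-0.297, -0.0, -0.955], [0.955, 0.0, -0.297], [0.0, -1.0, 0.0]]
wrist_force: [-0.3, -0.7, -0.6]
gripper_width: 0.823
```

Emit:
move_arm(increments="-1 0 0 0 0 0 0; -1 0 0 0 0 0 0; -1 0 0 0 0 0 0; -1 0 -0.01 0 0 0 0; -1 0 -0.03 0 0 0 0; -1 0 -0.06 0 0 0 0; -1 0 -0.1 0 0 0 0; -1 0 -0.13 0 0 0 0")

```text
time_s: 10.45
tcp_pos: [0.5472, 0.0187, 0.1953]
ee_rot: [[-0.298, 0.003, -0.955], [0.955, 0.0, -0.298], [-0.001, -1.0, -0.003]]
wrist_force: [1.7, 0.3, -0.1]
gripper_width: 0.996
```

Emit:
move_arm(increments="-1 0.04 0 0 0 0 0; -1 0.08 0 0 0 0 0; -1 0.08 0 0 0 0 0; -1 0.08 0 0 0 0 0")

```text
time_s: 10.85
tcp_pos: [0.5227, 0.0958, 0.1929]
ee_rot: [[-0.299, 0.001, -0.954], [0.954, 0.0, -0.299], [-0.0, -1.0, -0.001]]
wrist_force: [1.1, 0.5, -0.0]
gripper_width: 1.001
```

Run:
```python
from h import *
s=sense();print(s['time_s'],s['tcp_pos'],s['wrist_force'],s['gripper_width'])
a=np.radians(17.2);ex=np.array([np.cos(a),np.sin(a)]);ey=np.array([-ex[1],ex[0]]);c=np.array([.5470,.0177])
for n in ['top','wrist','side']:
    im,d,p=snap(n,n+'9');P=cloud(d,p);Q=P.copy();D=P[...,:2]-c;Q[...,0]=D@ex;Q[...,1]=D@ey
    g=cv2.cvtColor(im,cv2.COLOR_RGB2HSV);near=(abs(Q[...,0])<.03)&(abs(Q[...,1])<.04)&(P[...,2]>.05)&(P[...,2]<.12)&(d>0)
    m=(g[...,0]>45)&(g[...,0]<85)&(g[...,1]>100)&near
    if m.sum()<10: print(n,'none');continue
    q=Q[m];t=q[q[:,2]>np.percentile(q[:,2],95)-.006]; print(n,m.sum(),'ztop',np.percentile(q[:,2],95),'top mean',t.mean(0).round(4),cv2.minAreaRect(t[:,:2].astype(np.float32)*1000))
```

```text
10.85 [0.52267672 0.09577643 0.19287307] [ 1.10623108  0.48544769 -0.0473116 ] 1.001341096340681
top 193 ztop 0.10697764786408184 top mean [ 0.0005 -0.0013  0.1045] ((0.6249246597290039, -0.7128171920776367), (13.56165599822998, 28.056659698486328), 0.26769450306892395)
wrist 713 ztop 0.10441336980708604 top mean [0.0003 0.0005 0.103 ] ((0.21994256973266602, 0.6271219253540039), (15.0796537399292, 26.976978302001953), 0.21510398387908936)
side 240 ztop 0.10487055221621408 top mean [0.0008 0.0049 0.1034] ((0.5221986770629883, 3.280681610107422), (12.742466926574707, 25.231908798217773), 0.6364766955375671)
```

View pics/wrist9.png

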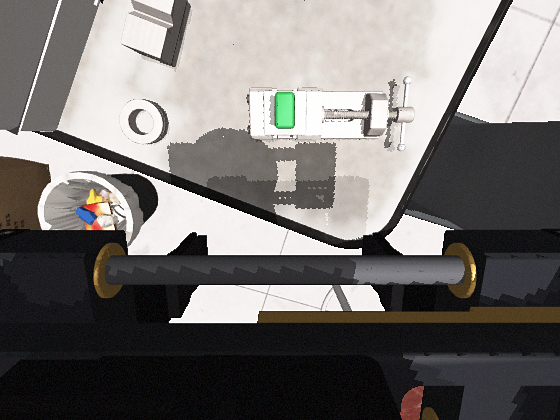

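View pics/side9.png

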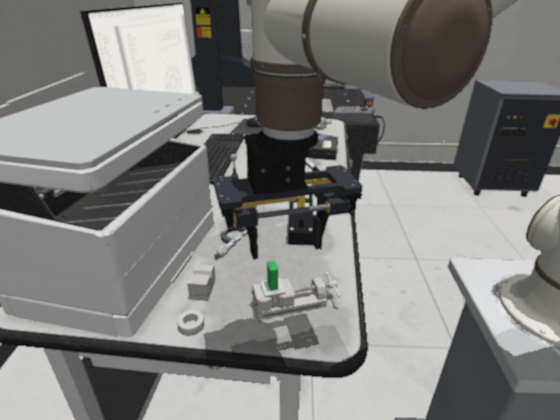

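The gauge stands upright in the vice, at (285,110) in the wrist view and (272,275) in the side view. Its top is at 0.104 m, as expected for a seated collar. I'll check red and yellow quickly, then hand in.

Run:
```python
from h import *
for f in ['top0','top9']:
    z=np.load(f'pics/{f}.npz');im,d=z['im'],z['d'];P=cloud(d,z);g=cv2.cvtColor(im,cv2.COLOR_RGB2HSV)
    for n,lo,hi in [('y',22,38),('r',0,8)]:
        m=(g[...,0]>=lo)&(g[...,0]<=hi)&(g[...,1]>120)&(P[...,2]>.08)&(P[...,2]<.11)&(abs(P[...,0]-.49)<.03)&(P[...,1]<-.26)&(P[...,1]>-.41)
        print(f,n,m.sum(),P[m].mean(0).round(4) if m.any() else None)
s=sense();print(s['joint_velocities'].round(2))
r.finish_job()
```

```text
top0 y 142 [ 0.4927 -0.3004  0.0926]
top0 r 149 [ 0.4918 -0.3719  0.0921]
top9 y 143 [ 0.4927 -0.3003  0.0924]
top9 r 151 [ 0.4919 -0.3719  0.0921]
[-0.34  0.3  -0.06 -0.1  -0.02  0.03]
the job is handed in; nothing more can be done
```

The green gauge is seated in the vice gap and released, and the job is handed in at about 11 s of the 32 s allowed. I gripped it across the handle, lifted it from the stand, and turned it about 18° to match the jaws. I lowered it until the wrist force turned slightly upward, then let go and backed the arm clear.

**Green gauge:** the last images show it upright.
- **Across the gap:** all three cameras put it within about 1 mm of the middle.
- **Along the jaws:** the top and wrist cameras put it within about 1.5 mm of the middle. The side camera read 3–5 mm off, probably because it sees mostly the near face. Either reading is within the 12 mm limit.
- **Angle to the jaws:** under 1° off.
- **Height:** the wrist and side cameras put the handle top at about 0.104–0.105 m, as expected with the collar resting on the jaws. The top camera read 0.107 m, about 3 mm higher.

**Red and yellow gauges:** before-and-after images from the top camera show they moved by no more than 0.1 mm.

No check failed; the only disagreements were the side camera's position along the jaws and the top camera's height.

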